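Close a candle tin in the lever press: slide home, three clicks, hold

ROBOT

A 6-joint arm with a two-finger parallel gripper is mounted at the origin on the work surface. World frame = base frame: x ahead of the robot, y to its left, z up, the work surface at z = 0. Lengths are in m, angles in degrees, forces in N, time in s.
With the tool pointing down it reaches from about 0.3 to 0.75 m from the base axis. Payload 8.5 kg.
Tool frame: the origin (TCP) lies at the very end of the fingers, on their centre line; the grasp point (between the pads) lies 19 mm behind it (env.hold_point_z is the distance from the TCP to the grasp point, in m); z points along the fingers, y is the line along which they close (so a half turn about z gives the same grasp; the last joint's range is limited). The gripper opens to 85 mm and grips with 20 to 120 N. Pads are 22 mm wide; open, the fingers measure 114 mm over their backs; the gripper's body (76 mm by 85 mm) begins 54 mm behind the grasp point. The pads swing forward as they close: fully open they stand 13 mm farther back than shut.
Start: joints at [-81.778, 21.807, 74.336, -0, 83.858, -12.336], TCP at [0.193, -0.515, 0.231] pointing down, gripper open.
Joint ranges: [-178.18, 178.18], [-50.72, 133.34], [12.68, 142.11], [-81.47, 261.47], [9.98, 163.14], [-165.26, 165.26]. Speed limits (degrees/s): [136.94, 136.94, 180, 180, 180, 180].

INTERFACE

Orientations are given as a 3x3 rotation matrix whose columns are the frame's x, y, z axes.
In Python, from rig import env, optics gives the robot as it stands.
- The arm moves only by the shell command python3 -m jog 'ROWS' [OPENING] [FORCE]. ROWS is JSON, a list of rows, each an object with "linear": the shift along the tool's x, y, z in units of 40 mm (1.0 is 40 mm), a list of three; "roll": the turn about the tool's z in units of 5 degrees (1.0 is 5 degrees). A call has 1 to 12 rows; each row shifts and turns the commanded pose from where the row before left it, along the tool's axes as they then stand; what a row does not reach is not made up. A row lasts 1/12 s, in which the tool goes at most 41.7 mm and 7.16 degrees, less where a joint would pass 70% of its speed; a pose out of reach is approached as far as the arm can. A call is refused whole if a number of a shift passes 1 or a number of a turn 1, either way. A call with a gripper value outside its range is refused whole. OPENING is the opening, from -1 (shut) to 1 (fully open), set as the call begins (- or left out, the last holds). The fingers move at their own pace and stop on an object; FORCE is the grip in N (left out, the last holds). Time passes only in rows, so rows that do not move let the fingers close. It gives the time, the measured TCP pose, the force, the opening and the grip force at its end, in the units of the state.
- env.observe(): the state, without advancing time (a new reading comes with each control period).
- optics.get_image(name): name is "scene" or "top" or "wrist"; returns the picture (420x560x3 uint8, red, green, blue); there is no depth.
- optics.calibration(name): a dict with "fov_y" (degrees; the focal length in pixels is half the picture's height over the tangent of half this angle, whatever the lens; pixels are square), "cx", "cy" (the principal point, pixels), "D" ([k1, k2, p1, p2, k3] as OpenCV has them; the pictures are not rectified), "T" (4x4, takes a point from camera to world coordinates). Camera axes: x right, y down, z forward; pixel columns grow to the right and rows downward; lengths in m; the calibration is good to about 2 mm. A picture is of the moment at which its call begins: read the wrist's pose just before it. calibration takes no time and is no camera call; for the wrist camera it gives the pose at the moment of the call.
- env.close_job(): hands the job in; it is judged then, once.
The state is a dict: "time_s": time; "q": joint angles; "qvel": joint speeds; "joint_efforts": joint torques, N m; "position": TCP position; "tool_rot": TCP orientation; "ft_force": force on the tool from outside, world axes, zero at the start; "wrist_torque": the same for the moment, N m; "grip_width": finger opening in m; "gripper_force": force on a finger pad.
Only numpy, scipy, OpenCV 4.12 (cv2) and the standard library are available. Lean on these libraries where they do the work, as an engineer would, in place of code of your own. Each camera call takes 0.05 s, during which the arm holds its last target. There are 200 camera calls.

TASK

The candle tin already stands in the bench press's slide with its lid resting on it, not yet pressed down. Push the slide fully home under the ram, then pull the press lever down exactly three clicks from its rest, counting them by feel and never going on to a fourth, so that the lid is pressed fully home. The lever springs back up when let go, so finish with your hand still on it, holding it steady in the third click; leave the other tin, the mould and the candles standing where they are.

Things in the scene. Friction and masses are not known exactly. Their poses are not given: they have to be found in the camera images.
- press: Grey cast bench (arbor) press fixed to the bench, 240 mm tall, foot 215 x 110 mm. Origin on the bench under the ram's axis; z up; -x points to its open front, where the slide comes out; +x to its column (67 to 122 mm behind the ram). Head: block x -48 to 122, y -34 to 34, z 165 to 240 mm. Lever on its -y side, in the plane y = -80 mm; toothed click wheel (65 mm) between head and lever.
- slide (a joint): Travel of the flat aluminium slide (74 mm wide) that carries the tin, in m: 0 = fully home (tin centred under the ram, against its stop), 0.080 = right out to the front (as at the start). Moves straight along the press's x axis; needs about 2 N, stays where left.
- slide_front (a point): Centre of the front face of the slide's upright front plate (60 mm wide, 10 mm thick, from 46 to 92 mm above the bench; this point at 69 mm); the face looks to the press's -x. At home it lies at press x = -105 mm, y = 0.
- lever_turn (a joint): Lever angle, rad: 0 = rest (upper stop, leaning 45 deg up to the front), grows as the grip is pulled forward and down; stop at 1.25. Clicks at 0.22, 0.44, 0.66 (third) and so on. A return spring acts throughout: let go, it flies back to 0; clicks are felt but do not hold it. Pull at the grip 4 to 14 N: it jumps by 5 to 6 N at each click, then falls off over the tooth to the next.
- grip (a point): Centre of the lever's black plastic grip, a round-ended bar 26 mm in diameter, 66 mm long, in line with the arm. Moves on a circle of 160 mm radius about lever's origin in the plane press y = -80 mm; 313 mm above the bench at rest, 219 mm at the third click. Free for a gripper from above, fingers either side (closing along the press's y axis).
- tin: The plain steel candle tin being closed, 66 mm in diameter and 42 mm tall without its lid, 0.16 kg. Loose; it stands on the slide between four low steel pins with about 1 mm play. Origin: centre of its underside, 55 mm above the bench.
- tin_lid (a joint): How far the lid (flat aluminium, 69 mm in diameter) has been pressed on to this tin, in m: 0 = resting 5 mm proud, its top 105 mm above the bench; 0.005 = fully home. It takes 6 N and does not come back up. The ram's sprung foot (54 mm disc) waits 6 mm above it, comes down 4.8 mm a click, and brings it home between the second click and the third.
- closed_tin: Bystander: a finished tin, 69 mm in diameter, 45 mm tall, lid on. Origin: centre of its underside.
- pillar: Bystander: dark green pillar candle, 54 mm in diameter, 145 mm tall. Origin: centre of its underside.
- mould: Bystander: metal candle mould, a tube 62 mm in diameter on an 85 mm square base, 128 mm tall, with a 140 mm rod laid across its top. Origin: centre of its underside.
- star: Bystander: fluted orange-red candle, 76 mm across, 108 mm tall. Origin: centre of its underside.
- lever: The whole press lever: hub, 12 mm steel arm, black grip. Origin: centre of its hub, on its horizontal axis (parallel to the press's y axis), at press x = 33 mm, y = -80 mm, 200 mm above the bench.
Not all that is in view belongs to the job. Leave any pink or yellow look-alike of the tin alone.

How it is judged:
By the outcome, as a careful person would: the job done as asked, in the order asked, and still so for the second after the job is handed in, while the arm keeps its last pose, push and grip.
It also fails if it takes over 61 s, if anything falls off the work surface, if the arm or the gripper's body presses on something with over 40 N, if the wrist force passes 120 N, or if a joint passes its speed limit or range.

## Working session

There is one attempt and no reset: what is moved stays moved. The work goes in short steps, Python scripts to look and compute and a shell command to move; the robot and the scene stay as the last step left them, time stands still between calls to the robot, and variables do not carry over. Pictures are saved under pics/ and viewed, at most 10 in all, crops included, and the job is handed in when it is done.

```bash
mkdir -p pics; ls; python3 - <<'E'
from rig import env, optics
import cv2, numpy as np
np.set_printoptions(precision=4,suppress=True)
for n in ("scene","top"):
    im=optics.get_image(n); cv2.imwrite(f"pics/{n}0.png",im[:,:,::-1]); print(n,optics.calibration(n))
s=env.observe(); print(s["position"],s["tool_rot"],s["time_s"],s["ft_force"],s["grip_width"])
E
```

```text
pics
scene {'fov_y': 54.93077679384875, 'cx': 280.7271171165062, 'cy': 212.55942152829877, 'D': array([-0.0979,  0.    ,  0.    ,  0.    ,  0.    ]), 'T': array([[-0.2402,  0.7864, -0.5691,  1.1677],
       [ 0.9706,  0.2019, -0.1308,  0.1723],
       [ 0.012 , -0.5838, -0.8118,  1.1714],
       [ 0.    ,  0.    ,  0.    ,  1.    ]])}
top {'fov_y': 55.08799408016873, 'cx': 280.28338858381363, 'cy': 210.87749089275403, 'D': array([-0.0911,  0.    ,  0.    ,  0.    ,  0.    ]), 'T': array([[ 0.0032, -0.9853,  0.1708,  0.3012],
       [-0.9995, -0.0083, -0.0293,  0.0246],
       [ 0.0303, -0.1706, -0.9849,  1.2864],
       [ 0.    ,  0.    ,  0.    ,  1.    ]])}
[ 0.1931 -0.5147  0.2308] [[ 0.9363  0.3511 -0.0002]
 [ 0.3511 -0.9363  0.0013]
 [ 0.0003 -0.0013 -1.    ]] 0.1 [0.2991 0.5593 0.1233] 0.08510161581685756
```

View pics/scene0.png

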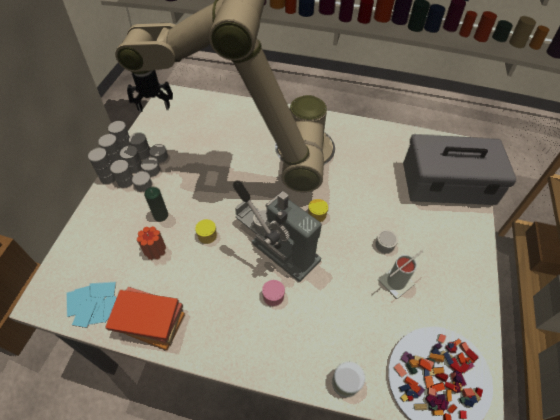

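View pics/top0.png

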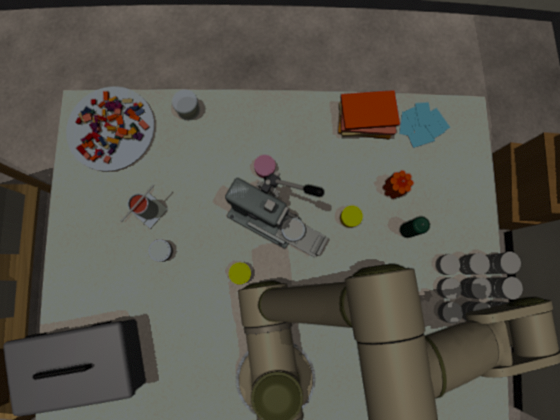

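The scene view shows the press near (285,235), with its grip at (241,192). The top view shows the head at (257,200), the tin at (293,230), the slide front plate at about (318,243) and the grip at (314,190). I'll zoom in on both.

```bash
python3 - <<'E'
import cv2, numpy as np
a=cv2.imread("pics/top0.png")[150:270,210:350]; b=cv2.imread("pics/scene0.png")[170:290,215:355]
f=lambda i:cv2.resize(cv2.convertScaleAbs(i,alpha=1.5),None,fx=5,fy=4.2*5/4.2,interpolation=cv2.INTER_CUBIC)
cv2.imwrite("pics/ca.png",f(a));cv2.imwrite("pics/cb.png",f(b))
E
```

```text
(no output)
```

View pics/ca.png

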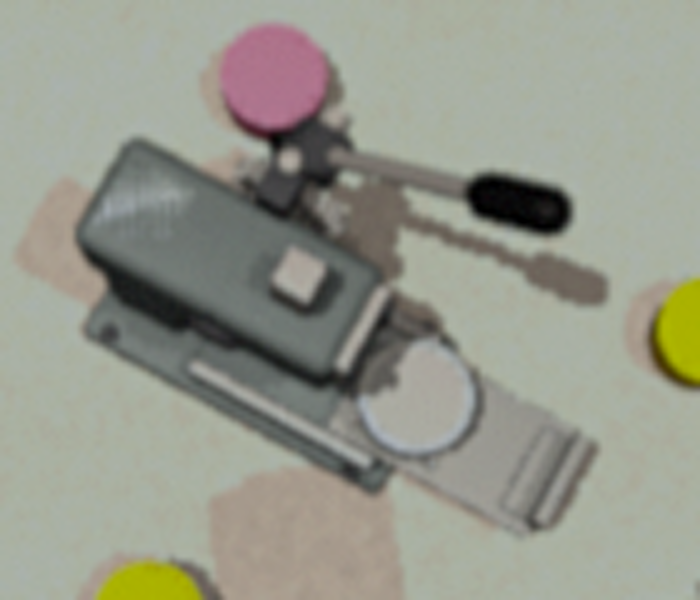

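View pics/cb.png

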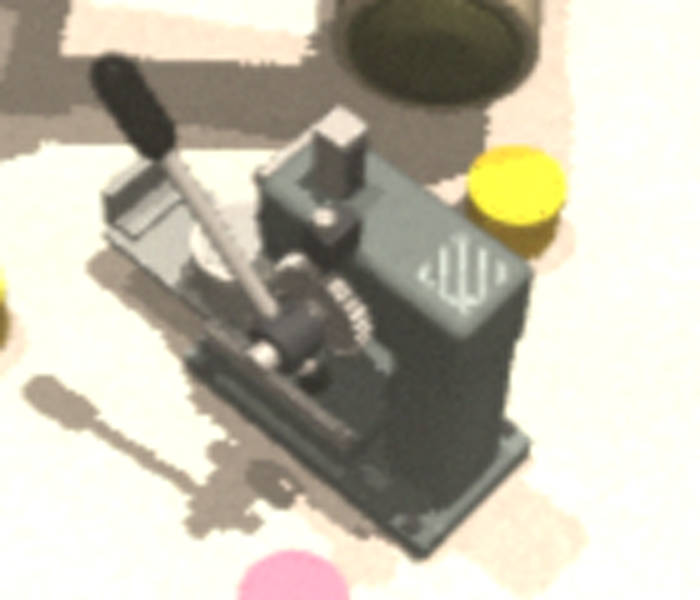

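The crops show the lid centred near top (293.4,229.6) and the grip near top (313.8,190.8). In the scene view the grip runs from (237,184) to (247,199). The front plate edge in top runs from (328,237.5) to (318,254.5).

```bash
cat > h.py <<'E'
import cv2, numpy as np
from rig import env, optics
np.set_printoptions(precision=4,suppress=True)
def ray(c,uv):
    f=210/np.tan(np.radians(c["fov_y"]/2)); K=np.array([[f,0,c["cx"]],[0,f,c["cy"]],[0,0,1]])
    p=cv2.undistortPoints(np.array([[uv]],float),K,np.array(c["D"]))[0,0]
    T=np.array(c["T"]); return T[:3,3],T[:3,:3]@np.array([p[0],p[1],1])
def plane(c,uv,z):
    o,d=ray(c,uv); return o+d*(z-o[2])/d[2]
def tri(ra,rb):
    (a,d),(b,e)=ra,rb; s=np.linalg.lstsq(np.c_[d,-e],b-a,rcond=None)[0]
    p,q=a+d*s[0],b+e*s[1]; return (p+q)/2,np.linalg.norm(p-q)
def blob(m,near):
    n,l,s,c=cv2.connectedComponentsWithStats(m.astype(np.uint8)); k=[i for i in range(1,n) if s[i,4]>25]
    i=min(k,key=lambda i:np.hypot(*(c[i]-near))); return c[i],s[i],l==i
E
python3 - <<'E'
from h import *
ct,cs=optics.calibration("top"),optics.calibration("scene")
T=cv2.imread("pics/top0.png").max(2); S=cv2.imread("pics/scene0.png").max(2)
gt=blob(T<48,(313.8,190.8)); gs=blob(S<40,(242,192)); print(gt[:2],gs[:2])
g,e=tri(ray(ct,gt[0]),ray(cs,gs[0])); print("grip",g,e, plane(ct,gt[0],.313),plane(cs,gs[0],.313))
C=lambda u,v:(210+u/5-.4,150+v/5-.4)
lid=plane(ct,C(417,398),.105); print("lid",lid)
lines={"foot":((88,330),(375,487),.02),"bar":((190,367),(365,463),.05),"slide":((478,375),(590,437),.05),"headfar":((165,143),(380,262),.24),"headnear":((90,245),(310,375),.24),"front":((543,524),(594,440),.092),"headfront":((340,370),(388,290),.24)}
for k,(a,b,z) in lines.items():
    p,q=plane(ct,C(*a),z),plane(ct,C(*b),z); d=q-p; print(k,p,q,np.degrees(np.arctan2(d[1],d[0])),np.linalg.norm(d))
d=g-lid; print("yaw from grip-lid",np.degrees(np.arctan2(d[1],d[0]))+90,np.hypot(*d[:2]))
E
```

```text
(array([313.2241, 190.2874]), array([303, 185,  21,  12, 174], dtype=int32)) (array([241.7   , 191.8909]), array([234, 183,  15,  18, 110], dtype=int32))
grip [ 0.5232 -0.0863  0.3104] 0.00033996931365738075 [ 0.5226 -0.0861  0.313 ] [ 0.5251 -0.0853  0.313 ]
lid [ 0.4514 -0.0484  0.105 ]
foot [0.5042 0.1557 0.02  ] [ 0.4055 -0.0271  0.02  ] -118.35695818598799 0.20766444904204046
bar [0.4767 0.0889 0.05  ] [ 0.4178 -0.0197  0.05  ] -118.46792738716509 0.12348839022773603
slide [ 0.473  -0.0898  0.05  ] [ 0.4347 -0.1592  0.05  ] -118.90720537810758 0.07926581403931404
headfar [0.5705 0.0944 0.24  ] [ 0.5067 -0.0206  0.24  ] -119.00484808744494 0.13154326507046465
headnear [0.5145 0.133  0.24  ] [0.446  0.0161 0.24  ] -120.36689261689872 0.13551526087216953
front [ 0.3781 -0.1241  0.092 ] [ 0.4284 -0.1554  0.092 ] -31.874683589587274 0.05921216004227402
headfront [0.4487 0.0003 0.24  ] [ 0.4916 -0.0249  0.24  ] -30.441643018009533 0.04974627108869641
yaw from grip-lid 62.21474406945807 0.08116794870217191
```

Several independent measures agree: press origin about (0.491, 0.022) and yaw about 61.2°. The front plate and the grip both land within about 2 mm of prediction. Next I move to a point in front of the slide with the fingers shut, then turn.

```bash
python3 -m jog '[{"linear":[0.3,-0.27,0]},{"linear":[0.61,-0.55,0]},{"linear":[0.61,-0.55,0]},{"linear":[0.61,-0.55,0]},{"linear":[0.61,-0.55,0]},{"linear":[0.61,-0.55,0]},{"linear":[0.61,-0.55,0]},{"linear":[0.61,-0.55,0]},{"linear":[0.61,-0.55,0]},{"linear":[0.61,-0.55,0]},{"linear":[0.61,-0.55,0]},{"linear":[0.61,-0.55,0]}]' -1 20
python3 -m jog '[{"linear":[0,0,0],"roll":-0.8},{"linear":[0,0,0],"roll":-0.8},{"linear":[0,0,0],"roll":-0.8},{"linear":[0,0,0],"roll":-0.8},{"linear":[0,0,0],"roll":-0.8},{"linear":[0,0,0],"roll":-0.8},{"linear":[0,0,0],"roll":-0.8},{"linear":[0,0,0],"roll":-0.8},{"linear":[0,0,0],"roll":-0.8},{"linear":[0,0,0],"roll":-0.9},{"linear":[0,0,0]},{"linear":[0,0,0]}]'
cat >> h.py <<'E'
O=np.array([.491,.022,0]); YAW=np.radians(61.2)
R=np.array([[np.cos(YAW),-np.sin(YAW),0],[np.sin(YAW),np.cos(YAW),0],[0,0,1]])
def st():
    s=env.observe(); r=np.array(s["tool_rot"]); p=np.array(s["position"])
    print("t",s["time_s"],"press",(p-O)@R*1000,"yaw",np.degrees(np.arctan2(r[1,0],r[0,0])),"z",r[:,2],"F press",np.array(s["ft_force"])@R,"w",s["grip_width"],s["gripper_force"]); return s
E
python3 - <<'E'
from h import *
st(); c=optics.calibration("wrist"); im=optics.get_image("wrist"); cv2.imwrite("pics/w0.png",im[:,:,::-1]); print(c)
E
```

```text
t 0.1 press [-613.8659    2.4902  230.7539] yaw 20.555326464054424 z [-0.0002  0.0013 -1.    ] F press [0.6342 0.0074 0.1233] w 0.08510161581685756 0.0
{'fov_y': 58.38238686760233, 'cx': 278.0262557497496, 'cy': 211.07537016995056, 'D': array([-0.0473,  0.    ,  0.    ,  0.    ,  0.    ]), 'T': array([[ 0.3515, -0.888 , -0.2966,  0.2695],
       [-0.9362, -0.3337, -0.1104, -0.4869],
       [-0.0009,  0.3164, -0.9486,  0.3734],
       [ 0.    ,  0.    ,  0.    ,  1.    ]])}invalid input
invalid input
```

View pics/w0.png

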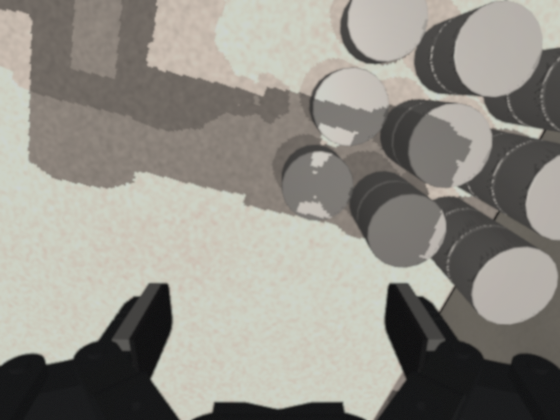

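The picture only shows the tin group near the start, because the rows were refused: every row seems to need both keys.

```bash
python3 -m jog '[{"linear":[0.3,-0.27,0],"roll":0},{"linear":[0.61,-0.55,0],"roll":0},{"linear":[0.61,-0.55,0],"roll":0},{"linear":[0.61,-0.55,0],"roll":0},{"linear":[0.61,-0.55,0],"roll":0},{"linear":[0.61,-0.55,0],"roll":0},{"linear":[0.61,-0.55,0],"roll":0},{"linear":[0.61,-0.55,0],"roll":0},{"linear":[0.61,-0.55,0],"roll":0},{"linear":[0.61,-0.55,0],"roll":0},{"linear":[0.61,-0.55,0],"roll":0},{"linear":[0.61,-0.55,0],"roll":0}]' -1 20
python3 -m jog '[{"linear":[0,0,0],"roll":-0.8},{"linear":[0,0,0],"roll":-0.8},{"linear":[0,0,0],"roll":-0.8},{"linear":[0,0,0],"roll":-0.8},{"linear":[0,0,0],"roll":-0.8},{"linear":[0,0,0],"roll":-0.8},{"linear":[0,0,0],"roll":-0.8},{"linear":[0,0,0],"roll":-0.8},{"linear":[0,0,0],"roll":-0.8},{"linear":[0,0,0],"roll":-0.9},{"linear":[0,0,0],"roll":0},{"linear":[0,0,0],"roll":0}]'
python3 - <<'E'
from h import *
st(); c=optics.calibration("wrist"); im=optics.get_image("wrist"); cv2.imwrite("pics/w1.png",im[:,:,::-1])
E
```

```text
time_s: 1.15
position: [0.3672, -0.1782, 0.2313]
tool_rot: [[0.936, 0.351, -0.0], [0.351, -0.936, 0.0], [-0.0, -0.0, -1.0]]
ft_force: [0.4, 0.1, -0.1]
grip_width: -0.0001
gripper_force: 0.0
time_s: 2.15
position: [0.3668, -0.1797, 0.2312]
tool_rot: [[0.486, 0.874, -0.0], [0.874, -0.486, 0.0], [0.0, -0.0, -1.0]]
ft_force: [-0.7, -0.1, -1.1]
grip_width: -0.0003
gripper_force: 0.0
t 2.15 press [-236.6121   11.6274  231.2461] yaw 60.92615384266232 z [-0.0002  0.0002 -1.    ] F press [-0.4185  0.5368 -1.0696] w -0.0002712599157349056 0.0
```

View pics/w1.png

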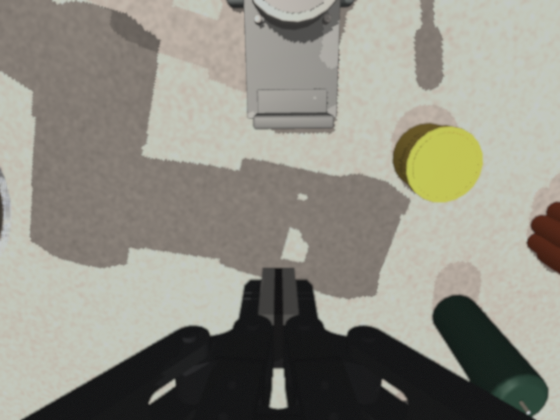

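The wrist view shows the plate with its front edge about (254,129)–(333,127), ahead and slightly right as intended. The yellow tin at (445,163) is clear of the path. I check the edge position, then lower.

```bash
python3 - <<'E'
from h import *
c=optics.calibration("wrist")
for uv in [(254,129),(333,127),(255,115),(332,114)]: print((plane(c,uv,.092)-O)@R*1000)
E
python3 -m jog '[{"linear":[0,0,0.4],"roll":0},{"linear":[0,0,0.5],"roll":0},{"linear":[0,0,0.5],"roll":0},{"linear":[0,0,0.5],"roll":0},{"linear":[0,0,0.5],"roll":0},{"linear":[0,0,0.5],"roll":0},{"linear":[0,0,0.5],"roll":0},{"linear":[0,0,0.5],"roll":0},{"linear":[0,0,0.4],"roll":0},{"linear":[0,0,0],"roll":0}]'
python3 -c "
from h import *
st()"
```

```text
[-185.8676   28.6407   92.    ]
[-184.627   -29.6848   92.    ]
[-175.773    27.6741   92.    ]
[-175.2591  -28.5914   92.    ]
time_s: 3.03
position: [0.3659, -0.179, 0.0572]
tool_rot: [[0.486, 0.874, -0.004], [0.874, -0.486, 0.003], [0.001, -0.005, -1.0]]
ft_force: [-0.9, 0.8, 0.2]
grip_width: -0.0
gripper_force: 0.0
t 3.0333 press [-236.3787   12.793    57.2272] yaw 60.94673460580548 z [-0.0036  0.0033 -1.    ] F press [0.3193 1.1795 0.1656] w -3.767554249382629e-05 0.0
```

```bash
python3 -m jog '[{"linear":[0.3,0,0],"roll":0},{"linear":[0.3,0,0],"roll":0},{"linear":[0.2,0,0],"roll":0},{"linear":[0.1,0,0],"roll":0},{"linear":[0.1,0,0],"roll":0},{"linear":[0.1,0,0],"roll":0},{"linear":[0.1,0,0],"roll":0}]'
python3 -m jog '[{"linear":[0.15,0,0],"roll":0},{"linear":[0.15,0,0],"roll":0},{"linear":[0.15,0,0],"roll":0},{"linear":[0.15,0,0],"roll":0},{"linear":[0.15,0,0],"roll":0},{"linear":[0.15,0,0],"roll":0},{"linear":[0.15,0,0],"roll":0},{"linear":[0.15,0,0],"roll":0},{"linear":[0.15,0,0],"roll":0},{"linear":[0.1,0,0],"roll":0},{"linear":[0.1,0,0],"roll":0}]'
python3 -c "
from h import *
st()"
```

```text
time_s: 3.62
position: [0.3903, -0.1379, 0.0596]
tool_rot: [[0.484, 0.875, 0.0], [0.875, -0.484, -0.001], [-0.0, 0.001, -1.0]]
ft_force: [0.1, -1.4, 1.5]
grip_width: -0.0004
gripper_force: 0.8
time_s: 4.53
position: [0.4202, -0.083, 0.0593]
tool_rot: [[0.484, 0.875, -0.0], [0.875, -0.484, 0.0], [-0.0, -0.0, -1.0]]
ft_force: [-1.2, -1.3, 0.5]
grip_width: 0.0001
gripper_force: 0.8
t 4.5333 press [-126.1251   11.4545   59.2608] yaw 61.074940331497835 z [-0.0004  0.0002 -1.    ] F press [-1.7342  0.4586  0.4863] w 0.00011751207003211219 0.8423064462840557
```

```bash
python3 -m jog '[{"linear":[0.08,0,0],"roll":0},{"linear":[0.08,0,0],"roll":0},{"linear":[0.05,0,0],"roll":0},{"linear":[0.03,0,0],"roll":0}]'
python3 -m jog '[{"linear":[0.02,0,0],"roll":0},{"linear":[0.02,0,0],"roll":0},{"linear":[0,0,0],"roll":0}]'
python3 -m jog '[{"linear":[0.02,0,0],"roll":0},{"linear":[0.02,0,0],"roll":0},{"linear":[0,0,0],"roll":0}]'
python3 -c "
from h import *
st()"
```

```text
time_s: 4.87
position: [0.4247, -0.0749, 0.0592]
tool_rot: [[0.484, 0.875, -0.0], [0.875, -0.484, 0.0], [0.0, -0.0, -1.0]]
ft_force: [-1.7, -0.8, 0.4]
grip_width: -0.0001
gripper_force: 0.8
time_s: 5.12
position: [0.425, -0.0743, 0.0593]
tool_rot: [[0.483, 0.875, -0.002], [0.875, -0.483, -0.001], [-0.002, -0.001, -1.0]]
ft_force: [-5.9, -6.4, 1.7]
grip_width: 0.0
gripper_force: 4.2
time_s: 5.37
position: [0.4251, -0.0743, 0.0593]
tool_rot: [[0.483, 0.876, -0.003], [0.876, -0.483, -0.004], [-0.005, -0.001, -1.0]]
ft_force: [-12.9, -18.1, 2.4]
grip_width: -0.0004
gripper_force: 11.0
t 5.3667 press [-116.1412   11.3749   59.31  ] yaw 61.13395556128814 z [-0.0033 -0.0037 -1.    ] F press [-22.0565   2.6412   2.4452] w -0.0003564677829469936 11.012609750032425
```

Home at press x = -116.1 (11 mm finger half-width plus 105), and the force rises there against the stop. Now I back off, rise, open and go over the grip.

```bash
python3 -m jog '[{"linear":[-0.2,0,0],"roll":0},{"linear":[-0.5,0,0],"roll":0},{"linear":[-0.5,0,0],"roll":0},{"linear":[-0.5,0,0],"roll":0},{"linear":[-0.2,0,0],"roll":0},{"linear":[0,0,-0.6],"roll":0},{"linear":[0,0,-0.8],"roll":0},{"linear":[0,0,-0.8],"roll":0},{"linear":[0,0,-0.8],"roll":0},{"linear":[0,0,-0.8],"roll":0},{"linear":[0,0,-0.8],"roll":0},{"linear":[0,0,-0.8],"roll":0}]'
python3 -m jog '[{"linear":[0,0,-0.8],"roll":0},{"linear":[0,0,-0.8],"roll":0},{"linear":[0,0,-0.8],"roll":0},{"linear":[0,0,-0.6],"roll":0},{"linear":[0,0,0],"roll":0}]' 1
python3 - <<'E'
from h import *
s=st()
im=optics.get_image("wrist"); cv2.imwrite("pics/w2.png",im[:,:,::-1]); t=optics.get_image("top")[:,:,::-1][150:270,210:350]
cv2.imwrite("pics/t2.png",np.vstack([cv2.resize(im[:,:,::-1],(400,300)),cv2.resize(t,(400,300))]))
E
```

```text
time_s: 6.37
position: [0.3894, -0.1383, 0.2772]
tool_rot: [[0.484, 0.875, 0.001], [0.875, -0.484, 0.0], [0.001, 0.001, -1.0]]
ft_force: [0.4, -0.9, 0.1]
grip_width: 0.0001
gripper_force: 0.0
time_s: 6.78
position: [0.3904, -0.139, 0.3998]
tool_rot: [[0.484, 0.875, 0.007], [0.875, -0.484, -0.005], [-0.001, 0.009, -1.0]]
ft_force: [-1.3, -0.0, 0.3]
grip_width: 0.0606
gripper_force: 0.0
t 6.7833 press [-189.5358   10.5469  399.7579] yaw 61.076103034617105 z [ 0.0074 -0.0047 -1.    ] F press [-0.6232  1.1195  0.2802] w 0.060612540555059984 0.0
```

View pics/t2.png

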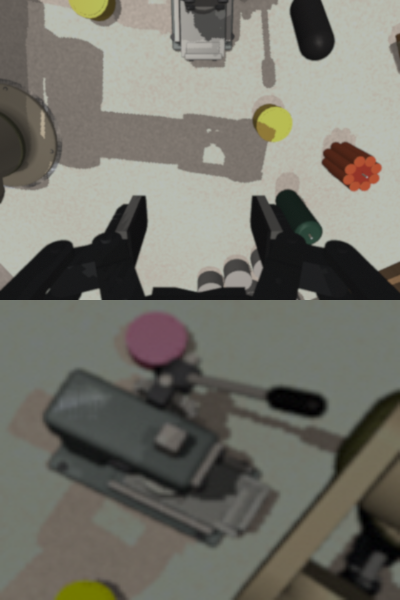

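The slide is home and the tin sits under the head. The grip hangs free at the upper right of the wrist view, at about (312,30) in the half-size picture. Next I go over it and down.

```bash
python3 -m jog '[{"linear":[0.24,0.2,0],"roll":0},{"linear":[0.5,0.41,0],"roll":0},{"linear":[0.5,0.41,0],"roll":0},{"linear":[0.5,0.41,0],"roll":0},{"linear":[0.5,0.41,0],"roll":0},{"linear":[0.5,0.42,0],"roll":0},{"linear":[0,0,0],"roll":0},{"linear":[0,0,0],"roll":0}]' 1
python3 -c "
from h import *
st()"
```

```text
time_s: 7.55
position: [0.5222, -0.0861, 0.3932]
tool_rot: [[0.483, 0.876, -0.004], [0.876, -0.483, 0.002], [-0.0, -0.004, -1.0]]
ft_force: [-1.0, 0.2, -0.1]
grip_width: 0.085
gripper_force: 0.0
t 7.55 press [-79.7057 -79.4088 393.1991] yaw 61.14211805730477 z [-0.0035  0.0016 -1.    ] F press [-0.3226  0.9235 -0.1331] w 0.08497349965148865 0.0
```

```bash
python3 -m jog '[{"linear":[0,0,0.3],"roll":0},{"linear":[0,0,0.4],"roll":0},{"linear":[0,0,0.4],"roll":0},{"linear":[0,0,0.4],"roll":0},{"linear":[0,0,0.4],"roll":0},{"linear":[0,0,0.35],"roll":0},{"linear":[0,0,0.2],"roll":0},{"linear":[0,0,0],"roll":0},{"linear":[0,0,0],"roll":0}]' 1
python3 -m jog '[{"linear":[0,0,0],"roll":0},{"linear":[0,0,0],"roll":0},{"linear":[0,0,0],"roll":0},{"linear":[0,0,0],"roll":0},{"linear":[0,0,0],"roll":0},{"linear":[0,0,0],"roll":0},{"linear":[0,0,0],"roll":0},{"linear":[0,0,0],"roll":0}]' -1 60
python3 -c "
from h import *
st()"
```

```text
time_s: 8.3
position: [0.5213, -0.0868, 0.2976]
tool_rot: [[0.484, 0.875, -0.0], [0.875, -0.484, 0.0], [-0.0, -0.0, -1.0]]
ft_force: [0.8, -0.3, -0.2]
grip_width: 0.0852
gripper_force: 0.0
time_s: 8.97
position: [0.5217, -0.0867, 0.2977]
tool_rot: [[0.484, 0.875, 0.001], [0.875, -0.484, -0.0], [0.0, 0.001, -1.0]]
ft_force: [-0.8, 1.0, 4.5]
grip_width: 0.0243
gripper_force: 58.7
t 8.9667 press [-80.4213 -79.277  297.749 ] yaw 61.06656953961136 z [ 0.0006 -0.0003 -1.    ] F press [0.4971 1.178  4.463 ] w 0.02425166664404671 58.72937858104706
```

```bash
cat >> h.py <<'E'
def theta():
    s=st(); g=(np.array(s["position"])+.019*np.array(s["tool_rot"])[:,2]*-1-O)@R
    v=g-np.array([.033,-.08,.2]); r=np.hypot(v[0],v[2]); print("r %.1f theta %.3f"%(r*1000,np.radians(45.8)-np.arctan2(v[2],-v[0])))
E
python3 - <<'E'
import numpy as np
r=162.7;t=np.arange(0,.85,.04);a=np.radians(45.8)-t
x=33-r*np.cos(a);z=200+r*np.sin(a)
for i in range(1,len(t)): print("%.2f dx %.3f dz %.3f"%(t[i],(x[i]-x[i-1])/40,-(z[i]-z[i-1])/40))
E
```

```text
0.04 dx -0.114 dz 0.116
0.08 dx -0.110 dz 0.120
0.12 dx -0.105 dz 0.124
0.16 dx -0.100 dz 0.129
0.20 dx -0.094 dz 0.132
0.24 dx -0.089 dz 0.136
0.28 dx -0.084 dz 0.140
0.32 dx -0.078 dz 0.143
0.36 dx -0.072 dz 0.146
0.40 dx -0.066 dz 0.149
0.44 dx -0.060 dz 0.151
0.48 dx -0.054 dz 0.153
0.52 dx -0.048 dz 0.155
0.56 dx -0.042 dz 0.157
0.60 dx -0.035 dz 0.159
0.64 dx -0.029 dz 0.160
0.68 dx -0.023 dz 0.161
0.72 dx -0.016 dz 0.162
0.76 dx -0.010 dz 0.162
0.80 dx -0.003 dz 0.163
0.84 dx 0.003 dz 0.163
```

```bash
p(){ python3 -c "
from h import *
theta()"; }
python3 -m jog '[{"linear":[-0.057,0,0.058],"roll":0},{"linear":[-0.057,0,0.058],"roll":0},{"linear":[0,0,0],"roll":0}]' >/dev/null; p
python3 -m jog '[{"linear":[-0.055,0,0.06],"roll":0},{"linear":[-0.055,0,0.06],"roll":0},{"linear":[0,0,0],"roll":0}]' >/dev/null; p
python3 -m jog '[{"linear":[-0.053,0,0.062],"roll":0},{"linear":[-0.052,0,0.062],"roll":0},{"linear":[0,0,0],"roll":0}]' >/dev/null; p
python3 -m jog '[{"linear":[-0.05,0,0.065],"roll":0},{"linear":[-0.05,0,0.064],"roll":0},{"linear":[0,0,0],"roll":0}]' >/dev/null; p
python3 -m jog '[{"linear":[-0.047,0,0.066],"roll":0},{"linear":[-0.047,0,0.066],"roll":0},{"linear":[0,0,0],"roll":0}]' >/dev/null; p
python3 -m jog '[{"linear":[-0.045,0,0.068],"roll":0},{"linear":[-0.044,0,0.068],"roll":0},{"linear":[0,0,0],"roll":0}]' >/dev/null; p
python3 -m jog '[{"linear":[-0.042,0,0.07],"roll":0},{"linear":[-0.042,0,0.07],"roll":0},{"linear":[0,0,0],"roll":0}]' >/dev/null; p
```

```text
t 9.2167 press [-84.2532 -79.3136 293.941 ] yaw 61.09108759286565 z [ 0.0032  0.0011 -1.    ] F press [ 4.9818  2.1234 10.3099] w 0.024273454680014114 60.586028695106506
r 162.8 theta 0.033
t 9.4667 press [-88.7247 -79.3755 289.212 ] yaw 61.07570358548247 z [ 0.0034  0.0008 -1.    ] F press [ 3.3725  1.9482 11.2005] w 0.024396198733316905 60.222272872924805
r 162.9 theta 0.073
t 9.7167 press [-93.5574 -79.3858 284.1666] yaw 61.046152102631545 z [ 0.0025 -0.0005 -1.    ] F press [-0.4692  1.7032 10.9514] w 0.024469151528471015 61.447402238845825
r 163.3 theta 0.115
t 9.9667 press [-97.6443 -79.4562 279.0363] yaw 61.06272889430356 z [ 0.0025 -0.0006 -1.    ] F press [-1.1044  2.4953 12.1703] w 0.024424577239226756 61.43541097640991
r 163.3 theta 0.156
t 10.2167 press [-101.6522  -79.5264  273.5557] yaw 61.05751346197112 z [ 0.0022 -0.0012 -1.    ] F press [-2.3911  1.9382 11.2103] w 0.024481737592402287 61.04830741882324
r 163.4 theta 0.197
t 10.4667 press [-105.289   -79.539   268.1623] yaw 61.05203766392664 z [ 0.0022 -0.0013 -1.    ] F press [-3.0954  2.3558 11.1807] w 0.024301795394775946 61.275458335876465
r 163.5 theta 0.237
t 10.7167 press [-108.2969  -79.4681  263.069 ] yaw 61.05355472493817 z [ 0.0029 -0.0008 -1.    ] F press [-0.8555  3.4442 15.4427] w 0.024762598027464413 61.985682249069214
r 163.4 theta 0.273
```

The first click is felt between 0.24 and 0.27 on my scale, so that scale may read slightly high. I continue.

```bash
p(){ python3 -c "
from h import *
theta()" | sed 's/yaw.*F press/F/'; }
python3 -m jog '[{"linear":[-0.039,0,0.072],"roll":0},{"linear":[-0.039,0,0.072],"roll":0},{"linear":[0,0,0],"roll":0}]' >/dev/null; p
python3 -m jog '[{"linear":[-0.036,0,0.073],"roll":0},{"linear":[-0.036,0,0.073],"roll":0},{"linear":[0,0,0],"roll":0}]' >/dev/null; p
python3 -m jog '[{"linear":[-0.033,0,0.075],"roll":0},{"linear":[-0.033,0,0.074],"roll":0},{"linear":[0,0,0],"roll":0}]' >/dev/null; p
python3 -m jog '[{"linear":[-0.03,0,0.075],"roll":0},{"linear":[0,0,0],"roll":0}]' >/dev/null; p
python3 -m jog '[{"linear":[-0.03,0,0.075],"roll":0},{"linear":[0,0,0],"roll":0}]' >/dev/null; p
python3 -m jog '[{"linear":[-0.027,0,0.077],"roll":0},{"linear":[0,0,0],"roll":0}]' >/dev/null; p
python3 -m jog '[{"linear":[-0.027,0,0.077],"roll":0},{"linear":[0,0,0],"roll":0}]' >/dev/null; p
```

```text
t 10.9667 press [-111.5654  -79.5771  257.2495] F [-1.558   4.5917 13.5388] w 0.02427494503137604 62.038761377334595
r 163.4 theta 0.314
t 11.2167 press [-114.6304  -79.535   251.205 ] F [-3.2802  2.7797 13.6268] w 0.024356805243581053 62.21724271774292
r 163.5 theta 0.355
t 11.4667 press [-117.3808  -79.5611  244.9605] F [-3.4719  1.3751 10.6506] w 0.024494165198347545 62.14066028594971
r 163.4 theta 0.397
t 11.6333 press [-118.6027  -79.6367  241.9213] F [-3.0062  1.8219 10.1517] w 0.024579570277842994 61.86459302902222
r 163.4 theta 0.417
t 11.8 press [-119.8277  -79.581   238.815 ] F [-2.674   1.0334 10.5568] w 0.024438171677948248 61.73055052757263
r 163.4 theta 0.438
t 11.9667 press [-120.8658  -79.5754  235.7177] F [-4.4422  1.4609 10.2333] w 0.024283325286852755 61.68030023574829
r 163.3 theta 0.458
t 12.1333 press [-121.7886  -79.6673  232.848 ] F [-3.1422  2.7478 11.0938] w 0.02463404790156029 61.73672676086426
r 163.2 theta 0.476
```

```bash
p(){ python3 -c "
from h import *
theta()" | sed 's/yaw.*F press/F/'; }
python3 -m jog '[{"linear":[-0.025,0,0.077],"roll":0},{"linear":[0,0,0],"roll":0}]' >/dev/null; p
python3 -m jog '[{"linear":[-0.025,0,0.077],"roll":0},{"linear":[0,0,0],"roll":0}]' >/dev/null; p
python3 -m jog '[{"linear":[-0.022,0,0.078],"roll":0},{"linear":[0,0,0],"roll":0}]' >/dev/null; p
python3 -m jog '[{"linear":[-0.022,0,0.078],"roll":0},{"linear":[0,0,0],"roll":0}]' >/dev/null; p
python3 -m jog '[{"linear":[-0.02,0,0.079],"roll":0},{"linear":[0,0,0],"roll":0}]' >/dev/null; p
python3 -m jog '[{"linear":[-0.02,0,0.079],"roll":0},{"linear":[0,0,0],"roll":0}]' >/dev/null; p
```

```text
t 12.3 press [-122.6197  -79.6517  230.003 ] F [-1.265   3.5175 12.2233] w 0.02443749897629647 62.046332359313965
r 163.2 theta 0.494
t 12.4667 press [-123.4326  -79.5473  227.1428] F [-0.5829  3.5033 14.7745] w 0.02466469084264757 62.23733067512512
r 163.1 theta 0.513
t 12.6333 press [-124.3606  -79.5352  223.9605] F [-1.4292  2.7379 15.4561] w 0.024894560490296588 62.47774958610535
r 163.1 theta 0.533
t 12.8 press [-125.2673  -79.5906  220.6565] F [-1.1024  3.1364 14.2578] w 0.024302389387246878 62.61027932167053
r 163.2 theta 0.554
t 12.9667 press [-126.076   -79.6751  217.388 ] F [-0.8696  2.4122 11.7169] w 0.024617155929759986 62.47393727302551
r 163.2 theta 0.574
t 13.1333 press [-126.7786  -79.6637  214.0783] F [-0.1092  3.0069 10.6543] w 0.0248137611568432 62.5532591342926
r 163.2 theta 0.595
```

The second click was felt from about 0.47 to 0.53, so my scale reads roughly 0.04 high. The third should come near 0.70.

```bash
p(){ python3 -c "
from h import *
theta()" | sed 's/yaw.*F press/F/'; }
python3 -m jog '[{"linear":[-0.018,0,0.08],"roll":0},{"linear":[0,0,0],"roll":0}]' >/dev/null; p
python3 -m jog '[{"linear":[-0.017,0,0.08],"roll":0},{"linear":[0,0,0],"roll":0}]' >/dev/null; p
python3 -m jog '[{"linear":[-0.015,0,0.08],"roll":0},{"linear":[0,0,0],"roll":0}]' >/dev/null; p
python3 -m jog '[{"linear":[-0.014,0,0.08],"roll":0},{"linear":[0,0,0],"roll":0}]' >/dev/null; p
python3 -m jog '[{"linear":[-0.007,0,0.04],"roll":0},{"linear":[0,0,0],"roll":0}]' >/dev/null; p
python3 -m jog '[{"linear":[-0.006,0,0.04],"roll":0},{"linear":[0,0,0],"roll":0}]' >/dev/null; p
python3 -m jog '[{"linear":[-0.006,0,0.04],"roll":0},{"linear":[0,0,0],"roll":0}]' >/dev/null; p
```

```text
t 13.3 press [-127.4843  -79.5964  210.7954] F [-0.138   1.7129 10.9884] w 0.024408251353459972 62.58958697319031
r 163.2 theta 0.616
t 13.4667 press [-128.0614  -79.6007  207.4839] F [ 0.6427  1.5006 10.0568] w 0.024756613930196868 62.70918846130371
r 163.2 theta 0.636
t 13.6333 press [-128.6033  -79.6789  204.2749] F [-0.7995  1.2323  9.8406] w 0.024559758995249616 62.75231122970581
r 163.3 theta 0.656
t 13.8 press [-129.1104  -79.7062  200.9831] F [0.424  1.6763 9.3482] w 0.024365750891556955 62.87469506263733
r 163.4 theta 0.677
t 13.9667 press [-129.3025  -79.6226  199.4829] F [1.1865 1.3769 9.6777] w 0.024393266863485807 62.95262575149536
r 163.4 theta 0.686
t 14.1333 press [-129.4719  -79.6477  198.0296] F [ 0.2956  1.4876 11.8858] w 0.024277003200646456 62.952901124954224
r 163.4 theta 0.695
t 14.3 press [-129.6434  -79.6186  196.4536] F [ 1.5382  1.6589 11.0441] w 0.02459118679206309 63.351320028305054
r 163.4 theta 0.705
```

Force is starting to rise at about 0.695. I go on in small steps to feel the whole click.

```bash
p(){ python3 -c "
from h import *
theta()" | sed 's/yaw.*F press/F/'; }
python3 -m jog '[{"linear":[-0.005,0,0.04],"roll":0},{"linear":[0,0,0],"roll":0}]' >/dev/null; p
python3 -m jog '[{"linear":[-0.005,0,0.04],"roll":0},{"linear":[0,0,0],"roll":0}]' >/dev/null; p
python3 -m jog '[{"linear":[-0.004,0,0.04],"roll":0},{"linear":[0,0,0],"roll":0}]' >/dev/null; p
python3 -m jog '[{"linear":[-0.004,0,0.04],"roll":0},{"linear":[0,0,0],"roll":0}]' >/dev/null; p
```

```text
t 14.4667 press [-129.8171  -79.6115  194.9395] F [ 1.8359  2.5384 11.3642] w 0.02458872153981835 63.380430936813354
r 163.4 theta 0.714
t 14.6333 press [-129.9741  -79.6516  193.5693] F [ 2.4794  2.2369 13.3131] w 0.024719617785529162 63.547221422195435
r 163.5 theta 0.722
t 14.8 press [-130.0877  -79.6204  192.0004] F [ 3.0132  3.3713 13.0698] w 0.02431957880031746 64.00901556015015
r 163.5 theta 0.732
t 14.9667 press [-130.1844  -79.6242  190.621 ] F [ 3.273   3.6329 16.8065] w 0.024473704557998268 64.14549350738525
r 163.5 theta 0.740
```

```bash
p(){ python3 -c "
from h import *
theta()" | sed 's/yaw.*F press/F/'; }
python3 -m jog '[{"linear":[-0.003,0,0.04],"roll":0},{"linear":[0,0,0],"roll":0}]' >/dev/null; p
python3 -m jog '[{"linear":[-0.003,0,0.04],"roll":0},{"linear":[0,0,0],"roll":0}]' >/dev/null; p
python3 -m jog '[{"linear":[-0.002,0,0.04],"roll":0},{"linear":[0,0,0],"roll":0}]' >/dev/null; p
python3 - <<'E'
from h import *
a=optics.get_image("top")[:,:,::-1][150:270,210:350];b=optics.get_image("scene")[:,:,::-1][170:290,215:355];w=optics.get_image("wrist")[:,:,::-1]
f=lambda i:cv2.resize(cv2.convertScaleAbs(i,alpha=1.5),(400,343),interpolation=cv2.INTER_CUBIC)
cv2.imwrite("pics/e1.png",np.hstack([f(a),f(b)])); cv2.imwrite("pics/ew.png",w)
E
```

```text
t 15.1333 press [-130.2772  -79.6216  189.2421] F [ 2.1806  3.977  17.5193] w 0.024405748876749938 64.3563723564148
r 163.5 theta 0.749
t 15.3 press [-130.4037  -79.6487  187.6111] F [ 2.6598  4.2571 17.2123] w 0.024398658420370676 64.63706731796265
r 163.6 theta 0.759
t 15.4667 press [-130.5641  -79.6695  185.994 ] F [ 1.6312  4.4001 16.725 ] w 0.024517074977664664 64.61558103561401
r 163.7 theta 0.769
```

View pics/e1.png

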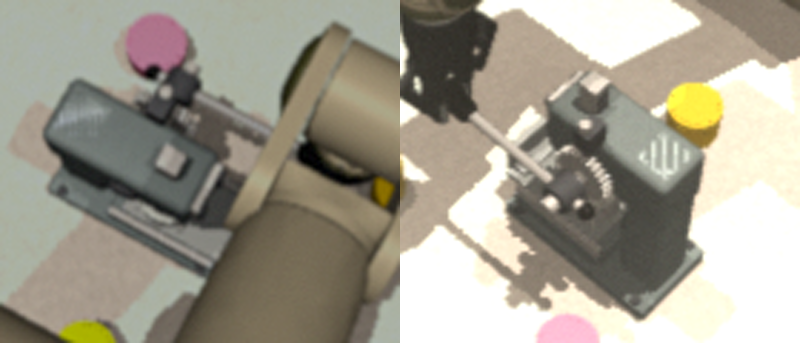

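View pics/ew.png

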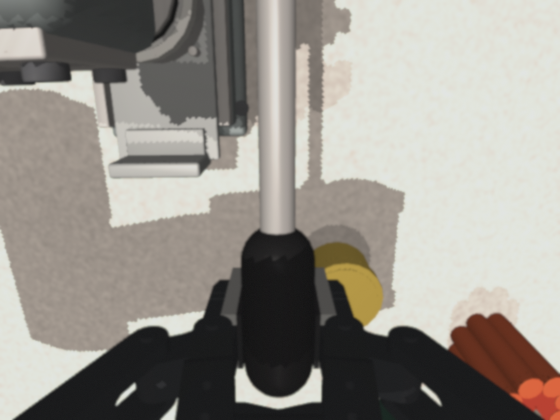

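The views show the lever held in the fingers, with the arm nearly level. In the scene crop the rod runs from about (478,118) to (545,175). I check the angle by intersecting the rod line with the lever plane, calibrated against the rest picture.

```bash
python3 - <<'E'
from h import *
c=optics.calibration("scene"); n=R[:,1]; P=O+R@np.array([.033,-.08,.2])
def lp(uv):
    o,d=ray(c,uv); return (o+d*((P-o)@n)/(d@n)-P)@R
e=cv2.imread("pics/e1.png")
def ang(uvs):
    q=np.array([lp(u) for u in uvs]); v=q[0]-q[-1]; print(q[:,[0,2]]*1000, "line",np.degrees(np.arctan2(v[2],-v[0])),"from hub",np.degrees(np.arctan2(q[0,2],-q[0,0])))
s=2.857
ang([(215+(u)/5-.4,170+v/5-.4) for u,v in [(168,155),(262,300)]])
ang([(215+(u-400)/s-.3,170+v/s-.3) for u,v in [(475,117),(545,176)]])
c=optics.calibration("wrist"); o,d=ray(c,(277,237)); o=(o-P)@R; d=d@R
k=np.roots([d[0]**2+d[2]**2,2*(o[0]*d[0]+o[2]*d[2]),o[0]**2+o[2]**2-.127**2]); 
for i in k: print(i,np.degrees(np.arctan2((o+i*d)[2],-(o+i*d)[0])))
print(o,d)
E
```

```text
[[-88.646   92.2237]
 [-18.8471  20.4619]] line 45.794421385866826 from hub 46.13318484459138
[[-125.0932   11.0462]
 [ -25.2999    4.9033]] line 3.522460931233795 from hub 5.046353308518552
0.10643793342306511 13.756267489145781
0.0686011125726562 30.93112827202438
[-0.0828  0.0004  0.1289] [-0.3811 -0.0005 -0.9271]
```

By vision the lever has turned about 0.73 rad. The force says the third click has risen, peaked at 17.5 N and begun to fall, so we are past 0.66 and well short of 0.88. One tiny step, then I hold and check it is steady.

```bash
p(){ python3 -c "
from h import *
theta()" | sed 's/yaw.*F press/F/'; }
python3 -m jog '[{"linear":[-0.001,0,0.03],"roll":0},{"linear":[0,0,0],"roll":0}]' >/dev/null; p
python3 -m jog '[{"linear":[0,0,0],"roll":0},{"linear":[0,0,0],"roll":0},{"linear":[0,0,0],"roll":0},{"linear":[0,0,0],"roll":0},{"linear":[0,0,0],"roll":0},{"linear":[0,0,0],"roll":0},{"linear":[0,0,0],"roll":0},{"linear":[0,0,0],"roll":0},{"linear":[0,0,0],"roll":0},{"linear":[0,0,0],"roll":0},{"linear":[0,0,0],"roll":0},{"linear":[0,0,0],"roll":0}]' >/dev/null; p
```

```text
t 15.7833 press [-130.6429  -79.6328  184.7724] F [ 2.0291  3.553  16.3343] w 0.024415902587172234 64.71349239349365
r 163.7 theta 0.776
t 16.7833 press [-130.6329  -79.6316  184.8402] F [ 2.0373  3.5559 15.2099] w 0.024402884316303202 64.73566889762878
r 163.7 theta 0.776
```

```bash
python3 -c "
from rig import env
print(env.close_job())"
```

```text
the job is handed in; nothing more can be done
None
```

I pushed the slide home against its stop, counted three lever clicks by force, and handed the job in with the hand holding the lever in the third click, at about 0.73 rad by camera. I did not see the lid itself, but the third click is past where the ram brings it home.

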